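# Show the potter's mark under a cup to the mark reader

## Task

First push the grey mark reader's orange start button fully down and let it come back up. Then lift the small green cup higher than the tall brown cup, carry it over the things standing in between and, never touching the reader with it, hold it upright and still over the middle of the reader's round glass, its foot about 15 mm above the glass, so that the potter's mark underneath can be read. Leave the brown cup, the tape dispenser and the yellow bell where they stand, and finish while still holding the green cup there.

Things in the scene. Friction and masses are not known exactly. Their poses are not given: they have to be found in the camera images.
- green_cup: small green glazed cup, loose, open at the top, 64 mm across and 50 mm high; its wall is near upright and 62 to 64 mm across from 24 mm above the foot to the rim, below that it narrows to a 48 mm wide foot; about 0.1 kg, stands upright. Origin: centre of the underside of the foot; z up. It stands on one side of the row of wares, the reader on the other, either way round
- reader: grey desk unit (mark reader), fixed to the table, 170 mm (its x) by 120 mm (its y), flat top 48 mm above the table. Origin: centre of its underside on the table; x points from the button to the glass, z up; it may be turned up to 0.45 rad. The centre of the button lies at x = -50 mm, the centre of the glass at x = +35 mm
- glass (a point): centre of the upper face of the reader's round glass, 68 mm across, green in a white ring and an 86 mm black bezel; 52 mm above the table; z up. Nothing of the reader but the button and its housing stands higher
- start_top (a point): centre of the top of the reader's round orange start button (32 mm across, in a 48 mm round black housing whose top is 59 mm above the table); when up its top is 69 mm above the table; moves with the button
- start (a joint): travel of the start button: 0 = up, 0.006 m = fully down (downward); a spring brings it back up, fully down takes 5 N
- brown_cup: brown and green stoneware cup, loose, 94 mm across and 88 mm high, one of the row of three between the green cup and the reader; the tallest of them. Origin: centre of its underside. Not to be moved
- dispenser: dark green desk tape dispenser with a roll of tape, loose, 30 mm (x) by 140 mm (y), 68 mm high, in the row. Origin: centre of its underside. Not to be moved
- yellow_bell: little yellow clay bell, loose, 42 mm across, 59 mm high with its loop, in the row. Origin: centre of its underside. Not to be moved
There are look-alikes about, which are no part of the job. Leave any black or purple look-alike of the green_cup alone.

How it is judged:
By the outcome, as a careful person would: the job done as asked, in the order asked, and still so for the second after the job is handed in, while the arm keeps its last pose, push and grip.
It also fails if it takes over 59 s, if anything falls off the work surface, if the arm or the gripper's body presses on something with over 40 N, if the wrist force passes 120 N, or if a joint passes its speed limit or range.

## Robot

A 6-joint arm with a two-finger parallel gripper is mounted at the origin on a cart in front of the work surface, level with it; the furniture and walls round the work are solid. World frame = base frame: x ahead of the robot, y to its left, z up, the work surface at z = 0. Lengths are in m, angles in degrees, forces in N, time in s.
With the tool pointing down it reaches from about 0.3 to 0.75 m from the base axis. Payload 8.5 kg.
Tool frame: the origin (TCP) lies at the very end of the fingers, on their centre line; the grasp point (between the pads) lies env.pinch_z behind it (env.pinch_z is the distance from the TCP to the grasp point, in m); z points along the fingers, y is the line along which they close (so a half turn about z gives the same grasp; the last joint's range is limited). The gripper opens to 85 mm and grips with 20 to 120 N. Pads are 22 mm wide; open, the fingers measure 114 mm over their backs; the gripper's body (76 mm by 85 mm) begins 54 mm behind the grasp point. The pads swing forward as they close: fully open they stand 13 mm farther back than shut.
Start: joints at [55.445, 21.807, 74.336, -0, 83.858, -12.336], TCP at [0.208, 0.509, 0.231] pointing down, gripper open.
Joint ranges: [-178.18, 178.18], [-50.72, 133.34], [12.68, 142.11], [-81.47, 261.47], [9.98, 163.14], [-165.26, 165.26]. Speed limits (degrees/s): [136.94, 136.94, 180, 180, 180, 180].

## Interface

Orientations are given as a 3x3 rotation matrix whose columns are the frame's x, y, z axes.
In Python, from rig import telemetry, get_image, env gives the robot as it stands. The module is installed in compiled form; this text tells all that it offers.
- The arm moves only by the tool apply_moves, never from a script. Its argument "series" is a list of rows, each a list of 7 numbers: the shift along the tool's x, y, z in mm, then the turn, a rotation vector about the tool's x, y, z in degrees, then the opening, from 0 (shut) to 1 (fully open). A call has 1 to 12 rows; each row shifts and turns the commanded pose from where the row before left it, along the tool's axes as they then stand; what a row does not reach is not made up. A row lasts 1/8 s, in which the tool goes at most 62.5 mm and 10.7 degrees, less where a joint would pass 70% of its speed; a pose out of reach is approached as far as the arm can. A call with a gripper value outside its range is refused whole. The fingers move at their own pace and stop on an object; "grip_force" is the grip in N (left out, the last holds). Time passes only in rows, so rows that do not move let the fingers close. It gives the time, the measured TCP pose, the force, the opening and the grip force at its end, in the units of the state.
- telemetry.observe(): the state, without advancing time (a new reading comes with each control period).
- get_image(name): name is "scene" or "top" or "wrist"; returns a dict with "frame" (420x560x3 uint8, red, green, blue), "z_map" (420x560 float32, m along the optical axis (not along the pixel's ray), 0 where there is no reading), "vertical_fov" (degrees; the focal length in pixels is half the picture's height over the tangent of half this angle, whatever the lens; pixels are square), "cx", "cy" (the principal point, pixels), "dist" ([k1, k2, p1, p2, k3] as OpenCV has them; the pictures are not rectified), "eye" and "attitude" of the camera in the world; the wrist camera has in their place "mount" (4x4, takes a point from camera to tool coordinates, whose origin is the TCP and whose axes are the flange's). Camera axes: x right, y up, looking along -z (the intrinsics and any distortion apply to the point x, -y, -z); pixel columns grow to the right and rows downward; lengths in m; the calibration is good to about 2 mm. A picture is of the moment at which its call begins: read the wrist's pose just before it.
- env.close_job(): hands the job in; it is judged then, once.
The state is a dict: "time_s": time; "q": joint angles; "qvel": joint speeds; "joint_efforts": joint torques, N m; "position": TCP position; "tool_rot": TCP orientation; "ft_force": force on the tool from outside, world axes, zero at the start; "wrist_torque": the same for the moment, N m; "grip_width": finger opening in m; "gripper_force": force on a finger pad.
Only numpy, scipy, OpenCV 4.12 (cv2) and the standard library are available. Lean on these libraries where they do the work, as an engineer would, in place of code of your own. Each camera call takes 0.05 s, during which the arm holds its last target. There are 200 camera calls.

## Working session

There is one attempt and no reset: what is moved stays moved. The work goes in short steps, Python scripts to look and compute and a tool call to move; the robot and the scene stay as the last step left them, time stands still between calls to the robot, and variables do not carry over. Pictures are saved under pics/ and viewed, at most 10 in all, crops included, and the job is handed in when it is done.

Besides the shell and the picture viewer there is one more tool, called after "Request:" as name(argument=value, ...), one argument or row to a line, values as JSON. apply_moves: Moves the arm, as the interface text tells. Its arguments: {"type":"object","properties":{"series":{"type":"array"},"grip_force":{"type":"number"}},"required":["series"]}

```bash
mkdir -p pics; cat > h.py <<'E'
import numpy as np, cv2
from rig import telemetry, get_image, env
def K(im):
    h=im["frame"].shape[0]; f=h/2/np.tan(np.radians(im["vertical_fov"])/2)
    return np.array([[f,0,im["cx"]],[0,f,im["cy"]],[0,0,1.]])
def pose(im,st=None):
    if "mount" in im:
        M=np.array(im["mount"]); R=np.array(st["tool_rot"]); 
        return R@M[:3,3]+np.array(st["position"]), R@M[:3,:3]
    return np.array(im["eye"]), np.array(im["attitude"])
def rays(im,uv,st=None):
    p=cv2.undistortPoints(np.array(uv,float).reshape(-1,1,2),K(im),np.array(im["dist"],float)).reshape(-1,2)
    d=np.c_[p[:,0],-p[:,1],-np.ones(len(p))]
    e,R=pose(im,st); return e,d@R.T
def onplane(im,uv,z,st=None):
    e,d=rays(im,uv,st); return e+d*((z-e[2])/d[:,2])[:,None]
def cloud(im,uv,st=None):
    uv=np.array(uv,int).reshape(-1,2); e,d=rays(im,uv,st)
    return e+d*im["z_map"][uv[:,1],uv[:,0]][:,None]
def save(im,n): cv2.imwrite("pics/"+n,im["frame"][:,:,::-1])
E
python3 - <<'E'
from h import *
st=telemetry.observe()
print({k:np.round(v,3).tolist() for k,v in st.items()}, env.pinch_z)
for n in ("scene","top"):
    im=get_image(n); save(im,n+"0.png"); print(n,im["vertical_fov"],im["dist"],np.round(im["eye"],3),(im["z_map"]>0).mean())
    np.savez("pics/"+n,**{k:np.array(v) for k,v in im.items()})
E
```

```text
{'time_s': 0.0, 'q': [55.448, 21.84, 74.388, -0.0, 83.857, -12.335], 'qvel': [0.042, 0.058, 0.039, 0.058, 0.011, 0.08], 'joint_efforts': [0.001, -44.845, -23.127, -0.0, 0.005, -0.0], 'position': [0.208, 0.509, 0.231], 'tool_rot': [[-0.926, 0.378, -0.001], [0.378, 0.926, -0.001], [0.0, -0.001, -1.0]], 'ft_force': [0.853, 0.054, -0.121], 'wrist_torque': [-0.054, 0.01, 0.008], 'gripper_force': 0.0, 'grip_width': 0.085} 0.0187
scene 47.09236957980662 [0.02039183 0.         0.         0.         0.        ] [-0.029 -0.377  0.693] 0.9958715986394557
top 45.87997451424303 [-0.15550909  0.          0.          0.          0.        ] [0.483 0.083 1.079] 0.9960204081632653
```

View pics/top0.png

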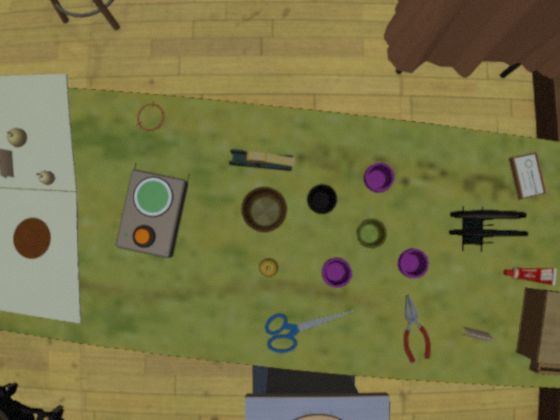

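View pics/scene0.png

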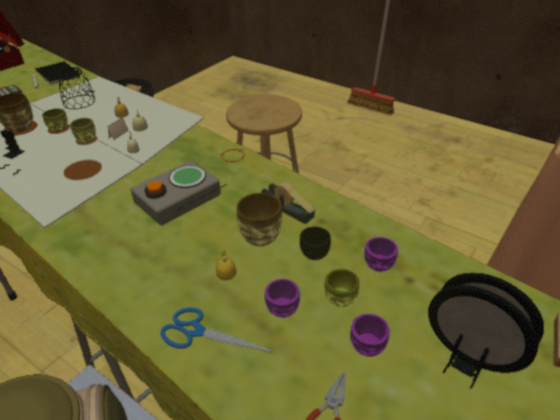

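The top view shows the reader at (150,213), with the glass at (152,197) and the orange button at (144,236). The row is dispenser (262,160), brown cup (264,209) and bell (268,268).

Cup candidates in the top view are green (371,233), black (321,199) and purple (378,178), (336,272) and (413,263). The one at (371,233) fits: it is the only green-glazed one, and it stands across the row from the reader. I'll confirm it in a crop and measure.

```bash
python3 - <<'E'
from h import *
im=dict(np.load("pics/top.npz")); im={k:(v if v.ndim else v.item()) for k,v in im.items()}
print(np.round(im["attitude"],2).tolist())
hsv=cv2.cvtColor(im["frame"],cv2.COLOR_RGB2HSV)
vv,uu=np.mgrid[0:420,0:560]; uv=np.c_[uu.ravel(),vv.ravel()]
P=cloud(im,uv).reshape(420,560,3)
Z=P[...,2]
def comps(m,name,amin=30):
    n,l,s,c=cv2.connectedComponentsWithStats(m.astype(np.uint8))
    for i in range(1,n):
        if s[i,4]>amin:
            q=P[l==i]; print(name,c[i].round(1),s[i,4],"lo",np.percentile(q,1,0).round(3),"hi",np.percentile(q,99,0).round(3),"mid",((np.percentile(q,.5,0)+np.percentile(q,99.5,0))/2).round(4))
roi=(uu>90)&(uu<500)&(vv>90)&(vv<370)
comps(roi&(Z>0.012)&(Z<0.2),"raised")
h,s,v=cv2.split(hsv)
box=(uu>110)&(uu<190)&(vv>160)&(vv<260)
for nm,m,z in(("orange",box&(h<15)&(s>180)&(v>120),.069),("green",box&(h>50)&(h<85)&(s>80)&(v>80),.052)):
    n,l,st,c=cv2.connectedComponentsWithStats(m.astype(np.uint8)); i=1+np.argmax(st[1:,4])
    cc,_=cv2.findContours((l==i).astype(np.uint8),0,1); e=cv2.minEnclosingCircle(cc[0])
    print(nm,c[i],st[i,4],onplane(im,[c[i]],z).round(4),"depth z",np.median(Z[l==i]).round(4),e)
crop=im["frame"][120:300,220:440]; cv2.imwrite("pics/crop0.png",cv2.resize(crop,None,fx=3,fy=3,interpolation=cv2.INTER_CUBIC)[:,:,::-1])
E
```

```text
[[0.0, 1.0, -0.06], [-1.0, 0.0, 0.01], [0.01, 0.06, 1.0]]
raised [262.  159.7] 828 lo [0.646 0.056 0.012] hi [0.683 0.191 0.07 ] mid [0.664  0.1233 0.0415]
raised [151.5 213.5] 4659 lo [0.462 0.289 0.018] hi [0.634 0.423 0.07 ] mid [0.5482 0.3564 0.0435]
raised [379.4 176.9] 518 lo [ 0.594 -0.155  0.012] hi [ 0.654 -0.094  0.054] mid [ 0.624  -0.1251  0.0333]
raised [322.5 197.8] 485 lo [ 0.549 -0.034  0.012] hi [0.609 0.027 0.054] mid [ 0.579  -0.0042  0.033 ]
raised [263.6 208.2] 1258 lo [0.511 0.072 0.012] hi [0.598 0.16  0.091] mid [0.5547 0.1159 0.0519]
raised [476.  214.1] 454 lo [ 0.536 -0.383  0.014] hi [ 0.551 -0.267  0.166] mid [ 0.5432 -0.3277  0.09  ]
raised [371.6 232.8] 511 lo [ 0.477 -0.138  0.012] hi [ 0.538 -0.076  0.054] mid [ 0.5077 -0.107   0.0332]
raised [476.1 232.2] 417 lo [ 0.496 -0.385  0.012] hi [ 0.525 -0.264  0.171] mid [ 0.5095 -0.326   0.0918]
raised [414. 263.] 526 lo [ 0.414 -0.227  0.012] hi [ 0.473 -0.167  0.054] mid [ 0.4435 -0.1975  0.0333]
raised [336.8 272.3] 490 lo [ 0.395 -0.064  0.012] hi [ 0.456 -0.004  0.054] mid [ 0.4256 -0.0341  0.033 ]
raised [268.4 266.9] 259 lo [0.418 0.09  0.013] hi [0.452 0.126 0.051] mid [0.4354 0.1081 0.0342]
raised [478.5 334.8] 168 lo [ 0.272 -0.379  0.013] hi [ 0.296 -0.32   0.045] mid [ 0.2837 -0.3493  0.0289]
orange [136.375 239.375] 8 [[0.4918 0.3794 0.069 ]] depth z 0.0672 ((137.0, 239.0), 3.6056511402130127)
green [152.26055313 196.18922853] 687 [[0.5826 0.352  0.052 ]] depth z 0.053 ((152.21621704101562, 196.1621551513672), 15.002528190612793)
```

View pics/crop0.png

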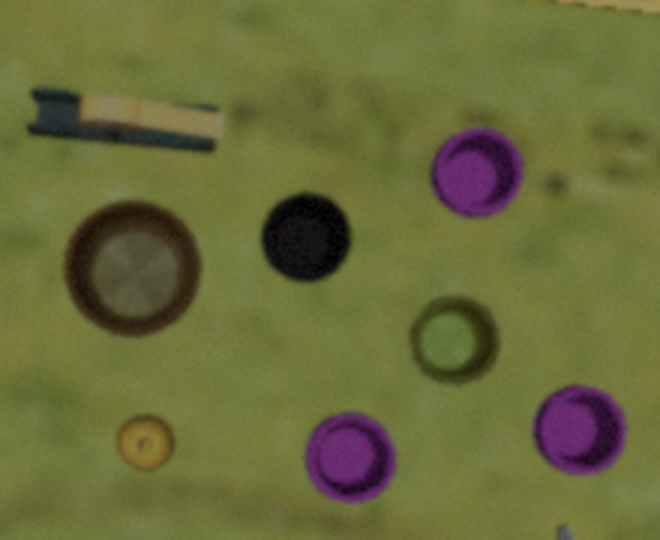

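The crop confirms it: the green glazed cup is at crop (454,340), with the black and purple look-alikes around it. Next I'll fix the button and reader axes.

```bash
cat >> h.py <<'E'
def plan(target,ydir=None):
    """total shift in current tool axes (mm) and turn about tool z (deg) so tool y lines with ydir (mod 180)"""
    st=telemetry.observe(); R=np.array(st["tool_rot"]); p=np.array(st["position"])
    print("t",round(st["time_s"],2),"pos",p.round(4),"shift mm",(R.T@(np.array(target)-p)*1000).round(1),"tilt z",R[:,2].round(4),end=" ")
    if ydir is not None:
        d=R.T@np.array([np.cos(np.radians(ydir)),np.sin(np.radians(ydir)),0])
        a=np.degrees(np.arctan2(-d[0],d[1])); a=(a+90)%180-90; print("turn",a.round(1),"q6",st["q"][5])
    print("F",np.round(st["ft_force"],1),"grip",st["grip_width"],st["gripper_force"])
E
python3 - <<'E'
from h import *
im=dict(np.load("pics/top.npz")); im={k:(v if v.ndim else v.item()) for k,v in im.items()}
vv,uu=np.mgrid[0:420,0:560]; Z=cloud(im,np.c_[uu.ravel(),vv.ravel()]).reshape(420,560,3)[...,2]
f=im["frame"].astype(int); r,g,b=f[...,0],f[...,1],f[...,2]
box=(uu>110)&(uu<190)&(vv>160)&(vv<262)
m=box&(r>150)&(r-b>90)&(r-g>60)
ys,xs=np.nonzero(m); print("orange",len(xs),xs.mean(),ys.mean(),onplane(im,[[xs.mean(),ys.mean()]],.069).round(4))
m=(box&(Z>.04)).astype(np.uint8); cc,_=cv2.findContours(m,0,1); c=max(cc,key=cv2.contourArea)
w=onplane(im,c.reshape(-1,2),.048)[:,:2]; print("reader",cv2.minAreaRect((w*1000).astype(np.float32)))
plan([.5,.366,.14],0)
E
```

```text
orange 133 141.6015037593985 235.91729323308272 [[0.499  0.3685 0.069 ]]
reader ((547.9339599609375, 358.074951171875), (123.51618194580078, 170.76817321777344), 79.52922821044922)
t 0.1 pos [0.2078 0.5089 0.2308] shift mm [-324.5  -21.7   90.7] tilt z [-7.0e-04 -1.1e-03 -1.0e+00] turn 67.8 q6 -12.33742828550953
F [ 0.2 -0.5 -0.6] grip 0.08550475013852875 0.0
```

Button is at (0.499, 0.3675) by both colour and reader rectangle; the glass is at (0.5825, 0.352), also by both. The reader's x axis points at -10.5° and its outline measures 171×123 mm, which fits. Moving over the button with the gripper shut.

Request:
apply_moves(
  series=[
    [-40.4, -2.6, 15, 0, 0, 0, 0],
    [-40.4, -2.6, 15, 0, 0, 0, 0],
    [-40.4, -2.6, 15, 0, 0, 0, 0],
    [-40.4, -2.6, 15, 0, 0, 0, 0],
    [-40.4, -2.6, 15, 0, 0, 0, 0],
    [-40.4, -2.6, 15, 0, 0, 0, 0],
    [-40.4, -2.6, 15, 0, 0, 0, 0],
    [-40.4, -2.6, 15, 0, 0, 0, 0],
    [0, 0, 0, 0, 0, 0, 0],
    [0, 0, 0, 0, 0, 0, 0],
    [0, 0, 0, 0, 0, 0, 0],
  ],
  grip_force=30,
)

```text
time_s: 1.48
position: [0.4985, 0.3684, 0.1119]
tool_rot: [[-0.926, 0.377, 0.0], [0.377, 0.926, 0.0], [-0.0, 0.0, -1.0]]
ft_force: [-0.5, -0.3, 0.3]
grip_width: 0.0001
gripper_force: 0.0
```

```bash
python3 - <<'E'
from h import *
plan([.499,.3675,.072])
st=telemetry.observe(); im=get_image("wrist"); save(im,"w1.png")
vv,uu=np.mgrid[0:420,0:560]; f=im["frame"].astype(int); r,g,b=f[...,0],f[...,1],f[...,2]
m=(r>120)&(r-b>80)&(r-g>60); ys,xs=np.nonzero(m)
if len(xs): print(len(xs),xs.mean(),ys.mean(),xs.min(),xs.max(),ys.min(),ys.max(),onplane(im,[[xs.mean(),ys.mean()]],.069,st))
E
```

```text
t 1.48 pos [0.4985 0.3684 0.1119] shift mm [-0.8 -0.6 39.9] tilt z [ 4.e-04  3.e-04 -1.e+00] F [-0.5 -0.3  0.3] grip 8.479520651228877e-05 0.0
1425 275.2182456140351 233.75859649122808 253 297 214 252 [[0.49716033 0.36582754 0.069     ]]
```

View pics/w1.png

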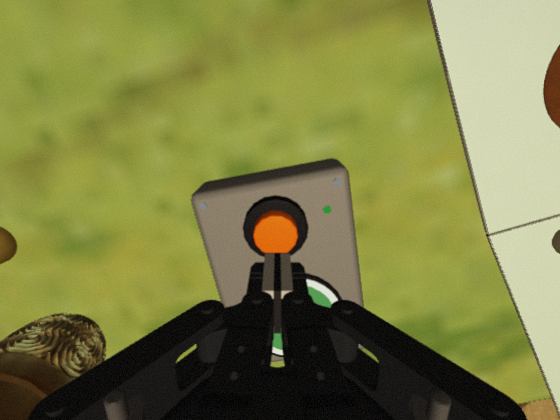

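The wrist view shows the orange button at (275,234), just ahead of the shut fingertips and partly hidden by them. That agrees with the earlier measurement to 2–3 mm. Pressing.

Request:
apply_moves(
  series=[
    [0, -1.3, 13, 0, 0, 0, 0],
    [0, 0, 14, 0, 0, 0, 0],
    [0, 0, 13, 0, 0, 0, 0],
    [0, 0, 3, 0, 0, 0, 0],
    [0, 0, 3, 0, 0, 0, 0],
    [0, 0, 2, 0, 0, 0, 0],
    [0, 0, 0.5, 0, 0, 0, 0],
    [0, 0, 0, 0, 0, 0, 0],
  ],
)

```text
time_s: 2.52
position: [0.4987, 0.3665, 0.0631]
tool_rot: [[-0.926, 0.378, -0.0], [0.378, 0.926, -0.0], [0.0, -0.0, -1.0]]
ft_force: [-4.0, -1.4, 4.7]
grip_width: 0.0003
gripper_force: 2.4
```

Request:
apply_moves(
  series=[
    [0, 0, 1, 0, 0, 0, 0],
    [0, 0, 0.5, 0, 0, 0, 0],
    [0, 0, 0, 0, 0, 0, 0],
  ],
)

```text
time_s: 2.9
position: [0.4988, 0.3665, 0.0629]
tool_rot: [[-0.926, 0.378, 0.001], [0.378, 0.926, 0.0], [-0.001, 0.001, -1.0]]
ft_force: [-6.1, -4.2, 15.6]
grip_width: -0.0
gripper_force: 7.6
```

The force jumped to 15.6 N at z = 0.063, so the button is at its stop. Releasing it, then rising and crossing high to the cup.

Request:
apply_moves(
  series=[
    [0, 0, -4, 0, 0, 0, 0],
    [0, 0, -6, 0, 0, 0, 0],
    [0, 0, -30, 0, 0, 0, 0],
    [0, 0, -50, 0, 0, 0, 0.2],
    [0, 0, -50, 0, 0, 0, 1],
    [0, 0, 0, 0, 0, 0, 1],
  ],
)

```text
time_s: 3.65
position: [0.5005, 0.3673, 0.2055]
tool_rot: [[-0.926, 0.378, 0.008], [0.378, 0.926, 0.004], [-0.006, 0.007, -1.0]]
ft_force: [0.3, 0.7, -1.5]
grip_width: 0.0529
gripper_force: 0.0
```

```bash
python3 - <<'E'
from h import *
plan([.508,-.107,.2],96.5)
st=telemetry.observe(); im=get_image("top")
f=im["frame"].astype(int); print("button px",f[236,138:146].tolist())
E
```

```text
t 3.65 pos [0.5005 0.3673 0.2055] shift mm [-186.3 -436.2    3.7] tilt z [ 0.0083  0.0039 -1.    ] turn -28.7 q6 -42.41987917986104
F [ 0.3  0.7 -1.5] grip 0.05288391205332256 0.0
button px [[120, 73, 33], [158, 93, 22], [167, 97, 20], [170, 100, 24], [170, 99, 21], [176, 106, 31], [173, 103, 27], [174, 104, 30]]
```

Request:
apply_moves(
  series=[
    [-20.8, -48.4, 0, 0, 0, 0, 1],
    [-20.8, -48.4, 0, 0, 0, 0, 1],
    [-20.8, -48.4, 0, 0, 0, 0, 1],
    [-20.8, -48.4, 0, 0, 0, 0, 1],
    [-20.8, -48.4, 0, 0, 0, 0, 1],
    [-20.8, -48.4, 0, 0, 0, 0, 1],
    [-20.8, -48.4, 0, 0, 0, 0, 1],
    [0, 0, 0, 0, 0, 0, 1],
  ],
)

```text
time_s: 4.7
position: [0.5053, -0.0052, 0.1998]
tool_rot: [[-0.924, 0.383, -0.002], [0.383, 0.924, 0.0], [0.002, -0.001, -1.0]]
ft_force: [0.2, 1.6, 0.2]
grip_width: 0.0854
gripper_force: 0.0
```

```bash
python3 - <<'E'
from h import *
plan([.508,-.107,.2],96.5)
E
```

```text
t 4.7 pos [ 0.5053 -0.0052  0.1998] shift mm [-41.4 -93.   -0.2] tilt z [-2.2e-03  1.0e-04 -1.0e+00] turn -29.0 q6 -81.52436019521274
F [0.2 1.6 0.2] grip 0.08536398647191414 0.0
```

Request:
apply_moves(
  series=[
    [-20.7, -46.5, 0, 0, 0, 0, 1],
    [-20.7, -46.5, 0, 0, 0, 0, 1],
    [0, 0, 0, 0, 0, -9.7, 1],
    [0, 0, 20, 0, 0, -9.7, 1],
    [0, 0, 30, 0, 0, -9.6, 1],
    [0, 0, 0, 0, 0, 0, 1],
  ],
)

```text
time_s: 5.45
position: [0.5076, -0.1028, 0.149]
tool_rot: [[-0.993, -0.117, -0.005], [-0.117, 0.993, 0.003], [0.005, 0.003, -1.0]]
ft_force: [-0.4, 0.1, 0.3]
grip_width: 0.0853
gripper_force: 0.0
```

```bash
python3 - <<'E'
from h import *
plan([.508,-.107,.15],96.5)
st=telemetry.observe(); im=get_image("wrist"); save(im,"w2.png")
vv,uu=np.mgrid[0:420,0:560]
P=cloud(im,np.c_[uu.ravel(),vv.ravel()],st).reshape(420,560,3)
m=(im["z_map"]>0)&(P[...,2]>.04)&(P[...,2]<.056)
n,l,s,c=cv2.connectedComponentsWithStats(m.astype(np.uint8))
for i in range(1,n):
    if s[i,4]>300:
        q=P[l==i]; A=np.c_[2*q[:,:2],np.ones(len(q))]; sol=np.linalg.lstsq(A,(q[:,:2]**2).sum(1),rcond=None)[0]
        print(c[i].round(),s[i,4],"fit",sol[:2].round(4),"r",np.sqrt(sol[2]+sol[0]**2+sol[1]**2).round(4),"ext",q.min(0).round(4),q.max(0).round(4))
E
```

```text
t 5.45 pos [ 0.5076 -0.1028  0.149 ] shift mm [ 0.1 -4.2 -1. ] tilt z [-0.0052  0.0025 -1.    ] turn 0.2 q6 -121.30238307103555
F [-0.4  0.1  0.3] grip 0.08532731193009176 0.0
[163. 115.] 2281 fit [ 0.4427 -0.2005] r 0.0276 ext [ 0.4119 -0.232   0.04  ] [ 0.4737 -0.1706  0.0522]
[374. 116.] 2194 fit [ 0.4242 -0.0391] r 0.0277 ext [ 0.3935 -0.0692  0.04  ] [ 0.4551 -0.0075  0.0522]
[ 36. 176.] 511 fit [ 0.4774 -0.3029] r 0.0307 ext [ 0.4982 -0.3424  0.04  ] [ 0.511  -0.2745  0.0559]
[269. 205.] 1710 fit [ 0.5056 -0.1117] r 0.028 ext [ 0.4755 -0.1424  0.04  ] [ 0.5376 -0.0804  0.052 ]
[ 51. 220.] 384 fit [ 0.5511 -0.2993] r 0.0151 ext [ 0.5403 -0.3202  0.0401] [ 0.5493 -0.277   0.056 ]
[472. 258.] 1108 fit [0.555  0.1135] r 0.0457 ext [0.5076 0.0653 0.04  ] [0.5875 0.1276 0.056 ]
[359. 279.] 1077 fit [ 0.5772 -0.0083] r 0.0279 ext [ 0.5474 -0.0384  0.04  ] [0.6105 0.022  0.052 ]
[522. 295.] 1414 fit [0.5542 0.1141] r 0.0377 ext [0.5289 0.1072 0.04  ] [0.5944 0.1544 0.056 ]
[238. 313.] 1531 fit [ 0.6236 -0.1298] r 0.0278 ext [ 0.5938 -0.1606  0.04  ] [ 0.6555 -0.0989  0.0517]
```

View pics/w2.png

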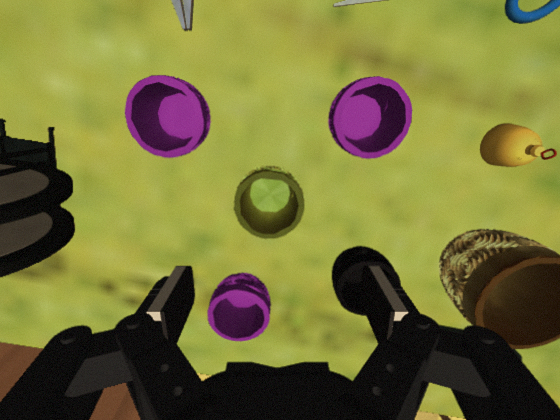

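The wrist view shows the green cup at (269,203), between the two purple cups above it, with the black (365,278) and purple (238,313) cups clear of the fingers' lines. The wrist fit and the top view agree to 4 mm, so I'll use their mean (0.507, -0.109). Descending.

Request:
apply_moves(
  series=[
    [1.3, -6.1, 25, 0, 0, 0, 1],
    [0, 0, 40, 0, 0, 0, 1],
    [0, 0, 35, 0, 0, 0, 1],
    [0, 0, 25, 0, 0, 0, 1],
    [0, 0, 12, 0, 0, 0, 1],
    [0, 0, 0, 0, 0, 0, 1],
    [0, 0, 0, 0, 0, 0, 1],
  ],
)

```text
time_s: 6.38
position: [0.5087, -0.1104, 0.0154]
tool_rot: [[-0.993, -0.117, 0.002], [-0.117, 0.993, -0.001], [-0.002, -0.001, -1.0]]
ft_force: [0.7, 0.7, 0.1]
grip_width: 0.0854
gripper_force: 0.0
```

Request:
apply_moves(
  series=[
    [1.3, 0, 3, 0, 0, 0, 1],
    [0, 0, 0, 0, 0, 0, 0.8],
    [0, 0, 0, 0, 0, 0, 0.7],
    [0, 0, 0, 0, 0, 0, 0.6],
    [0, 0, 0, 0, 0, 0, 0.5],
    [0, 0, 0, 0, 0, 0, 0.4],
    [0, 0, 0, 0, 0, 0, 0.4],
  ],
  grip_force=30,
)

```text
time_s: 7.25
position: [0.5068, -0.1105, 0.0119]
tool_rot: [[-0.993, -0.118, 0.0], [-0.118, 0.993, -0.0], [-0.0, -0.0, -1.0]]
ft_force: [-3.0, -0.3, 5.4]
grip_width: 0.0615
gripper_force: 32.3
```

Request:
apply_moves(
  series=[
    [0, 0, -4, 0, 0, 0, 0.4],
    [0, 0, -12, 0, 0, 0, 0.4],
    [0, 0, -22, 0, 0, 0, 0.4],
    [0, 0, -26, 0, 0, 0, 0.4],
    [0, 0, -26, 0, 0, 0, 0.4],
    [0, 0, -26, 0, 0, 0, 0.4],
    [0, 0, -20, 0, 0, 0, 0.4],
    [0, 0, -10, 0, 0, 0, 0.4],
    [0, 0, 0, 0, 0, 0, 0.4],
    [0, 0, 0, 0, 0, 0, 0.4],
  ],
)

```text
time_s: 8.5
position: [0.5064, -0.1102, 0.1566]
tool_rot: [[-0.993, -0.118, -0.001], [-0.118, 0.993, 0.001], [0.001, 0.001, -1.0]]
ft_force: [-1.1, -0.5, -0.9]
grip_width: 0.0617
gripper_force: 33.0
```

```bash
python3 - <<'E'
from h import *
plan([.5825,.352,.16])
im=get_image("scene"); cv2.imwrite("pics/s3.png",cv2.resize(im["frame"][120:360,180:480],None,fx=2.4,fy=2.4)[:,:,::-1])
E
```

```text
t 8.5 pos [ 0.5064 -0.1102  0.1566] shift mm [-130.1  450.    -3.2] tilt z [-1.3e-03  6.0e-04 -1.0e+00] F [-1.1 -0.5 -0.9] grip 0.061665227414575405 32.995756034408714
```

View pics/s3.png

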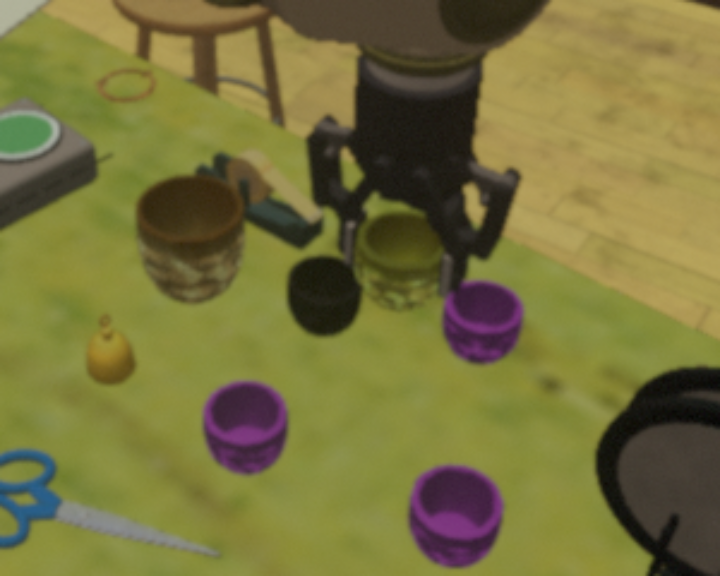

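The cup at crop (400,255) is held upright between the fingers and clear of its neighbours. The foot is at about 0.145 m, above the 0.088 m brown cup. Carrying it across at this height.

Request:
apply_moves(
  series=[
    [-5.8, 20, 0, 0, 0, 0, 0.4],
    [-11.6, 40, 0, 0, 0, 0, 0.4],
    [-14.4, 50, 0, 0, 0, 0, 0.4],
    [-14.4, 50, 0, 0, 0, 0, 0.4],
    [-14.4, 50, 0, 0, 0, 0, 0.4],
    [-14.4, 50, 0, 0, 0, 0, 0.4],
    [-14.4, 50, 0, 0, 0, 0, 0.4],
    [-14.4, 50, 0, 0, 0, 0, 0.4],
    [-11.6, 40, 0, 0, 0, 0, 0.4],
    [-8.7, 30, 0, 0, 0, 0, 0.4],
    [-5.8, 20, 0, 0, 0, 0, 0.4],
    [0, 0, 0, 0, 0, 0, 0.4],
  ],
)

```text
time_s: 10.05
position: [0.5822, 0.3528, 0.156]
tool_rot: [[-0.993, -0.12, -0.002], [-0.12, 0.993, -0.001], [0.002, -0.0, -1.0]]
ft_force: [-0.5, -0.6, -0.8]
grip_width: 0.0617
gripper_force: 33.0
```

Request:
apply_moves(
  series=[
    [0, 0, 0, 0, 0, 0, 0.4],
    [0, 0, 0, 0, 0, 0, 0.4],
    [0, 0, 0, 0, 0, 0, 0.4],
  ],
)

```text
time_s: 10.42
position: [0.5828, 0.3512, 0.1575]
tool_rot: [[-0.993, -0.117, 0.0], [-0.117, 0.993, 0.0], [-0.0, 0.0, -1.0]]
ft_force: [-0.3, 0.2, -0.4]
grip_width: 0.0617
gripper_force: 33.0
```

```bash
python3 - <<'E'
from h import *
plan([.5825,.352,.08],96.5)
st=telemetry.observe()
for n in("scene","wrist"):
    im=get_image(n); save(im,n+"4.png"); np.savez("pics/%s4"%n,**{k:np.array(v) for k,v in im.items()})
a=cv2.imread("pics/scene4.png")[80:280,60:320]; b=cv2.imread("pics/wrist4.png")
a=cv2.resize(a,(390,300)); b=cv2.resize(b,(400,300)); cv2.imwrite("pics/m4.png",np.hstack([a,b]))
E
```

```text
t 10.43 pos [0.5828 0.3512 0.1575] shift mm [ 0.2  0.8 77.5] tilt z [ 1.e-04  0.e+00 -1.e+00] turn 0.2 q6 -75.60303375397234
F [-0.3  0.2 -0.4] grip 0.06174383555866178 33.038327953001954
```

View pics/m4.png

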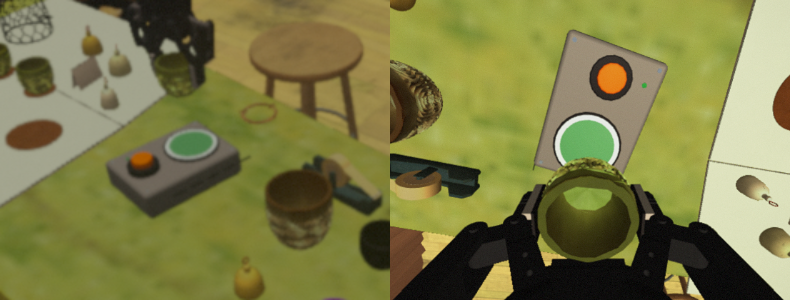

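The montage shows the button back up (scene at (145,160)), the cup upright at (175,75), and in the wrist view the glass at (587,145), partly behind the cup's rim. I'll check the glass centre and the cup in the hand numerically.

```bash
python3 - <<'E'
from h import *
def ld(n):
    d=dict(np.load(f"pics/{n}.npz")); return {k:(v if v.ndim else v.item()) for k,v in d.items()}
st=telemetry.observe(); im=ld("wrist4")
f=im["frame"].astype(int); r,g,b=f[...,0],f[...,1],f[...,2]
vv,uu=np.mgrid[0:420,0:560]; P=cloud(im,np.c_[uu.ravel(),vv.ravel()],st).reshape(420,560,3)
def fit(q):
    s=np.linalg.lstsq(np.c_[2*q,np.ones(len(q))],(q**2).sum(1),rcond=None)[0]; return s[:2].round(4),np.sqrt(s[2]+s[0]**2+s[1]**2).round(4)
m=(r>120)&(r-b>80)&(r-g>60); ys,xs=np.nonzero(m); print("orange",len(xs),xs.mean(),ys.mean(),onplane(im,[[xs.mean(),ys.mean()]],.069,st))
m=((g-r>40)&(g-b>10)&(P[...,2]>.04)&(P[...,2]<.065)).astype(np.uint8)
cc,_=cv2.findContours(m,0,1); c=max(cc,key=cv2.contourArea).reshape(-1,2); print("glass bbox",c.min(0),c.max(0))
c=c[c[:,1]<c[:,1].min()+.6*(c[:,1].max()-c[:,1].min())]
print("glass",fit(onplane(im,c,.052,st)[:,:2]), "z",np.median(P[m>0][:,2]))
q=P[(P[...,2]>.13)&(P[...,2]<.215)&(uu>200)&(uu<350)&(vv>220)&(g>b+25)]
print("cup pts",len(q),np.percentile(q,[.5,50,99.5],0).round(4).tolist())
t=q[q[:,2]>np.percentile(q[:,2],99)-.003]; print("rim",fit(t[:,:2]),t.min(0).round(4),t.max(0).round(4))
im=ld("scene4"); P=cloud(im,np.c_[uu.ravel(),vv.ravel()]).reshape(420,560,3)
r,g,b=[im["frame"].astype(int)[...,i] for i in range(3)]
q=P[(abs(P[...,0]-.583)<.045)&(abs(P[...,1]-.351)<.04)&(P[...,2]>.1)&(P[...,2]<.205)&(g>b+20)]
print("scene cup",len(q),np.percentile(q,[1,50,99],0).round(4).tolist())
E
```

```text
orange 1428 310.77100840336135 109.43417366946778 [[0.49882843 0.3650176  0.069     ]]
glass bbox [238 168] [313 227]
glass (array([0.5824, 0.3482]), np.float64(0.0332)) z 0.05234469892302876
cup pts 15142 [[0.5511, 0.32, 0.1541], [0.5901, 0.3484, 0.1832], [0.6104, 0.379, 0.1964]]
rim (array([0.5815, 0.3494]), np.float64(0.0279)) [0.551  0.319  0.1932] [0.6127 0.3815 0.1974]
scene cup 612 [[0.5503, 0.3181, 0.1492], [0.568, 0.3444, 0.1818], [0.6071, 0.3843, 0.1975]]
```

The cup's rim is at z 0.1955, so the foot is at 0.1455, matching TCP − 12 mm. The lateral cup-to-glass offset is under 2 mm in both views. Lowering 78.5 mm so the foot is at 0.067.

Request:
apply_moves(
  series=[
    [0, -0.6, 10, 0, 0, 0, 0.4],
    [0, 0, 15, 0, 0, 0, 0.4],
    [0, 0, 15, 0, 0, 0, 0.4],
    [0, 0, 14, 0, 0, 0, 0.4],
    [0, 0, 10, 0, 0, 0, 0.4],
    [0, 0, 7, 0, 0, 0, 0.4],
    [0, 0, 4, 0, 0, 0, 0.4],
    [0, 0, 2.5, 0, 0, 0, 0.4],
    [0, 0, 0, 0, 0, 0, 0.4],
    [0, 0, 0, 0, 0, 0, 0.4],
    [0, 0, 0, 0, 0, 0, 0.4],
    [0, 0, 0, 0, 0, 0, 0.4],
  ],
)

```text
time_s: 12.02
position: [0.5828, 0.3513, 0.0799]
tool_rot: [[-0.993, -0.118, 0.0], [-0.118, 0.993, 0.0], [-0.0, 0.0, -1.0]]
ft_force: [-0.5, -0.3, -0.2]
grip_width: 0.0615
gripper_force: 33.0
```

```bash
python3 - <<'E'
from h import *
plan([.5825,.351,.079]); st=telemetry.observe(); print(np.round(st["qvel"],2))
vv,uu=np.mgrid[0:420,0:560]
im=get_image("wrist"); P=cloud(im,np.c_[uu.ravel(),vv.ravel()],st).reshape(420,560,3); r,g,b=[im["frame"].astype(int)[...,i] for i in range(3)]
q=P[(uu>200)&(uu<350)&(vv>220)&(g>b+25)&(P[...,2]>.07)&(P[...,2]<.14)]; t=q[q[:,2]>np.percentile(q[:,2],99)-.003]
print("rim ext mid",((t.min(0)+t.max(0))/2).round(4),"top",np.percentile(q[:,2],99))
im=get_image("scene"); P=cloud(im,np.c_[uu.ravel(),vv.ravel()]).reshape(420,560,3)
for n,c in(("brown",(.5547,.1159)),("disp",(.664,.1233)),("bell",(.4354,.1081))):
    m=(np.hypot(P[...,0]-c[0],P[...,1]-c[1])<.085)&(P[...,2]>.02)&(P[...,2]<.1); print(n,m.sum())
a=im["frame"][100:300,80:340]; cv2.imwrite("pics/s5.png",cv2.resize(a,None,fx=2.8,fy=2.8)[:,:,::-1])
E
```

```text
t 12.03 pos [0.5828 0.3513 0.0799] shift mm [ 0.3 -0.2  0.9] tilt z [ 2.e-04  1.e-04 -1.e+00] F [-0.5 -0.3 -0.2] grip 0.061537020897914914 33.031504078073795
[-0.13  0.07 -0.04  0.05  0.01 -0.04]
rim ext mid [0.5818 0.3502 0.118 ] top 0.11869864892099452
brown 1950
disp 1110
bell 715
```

View pics/s5.png

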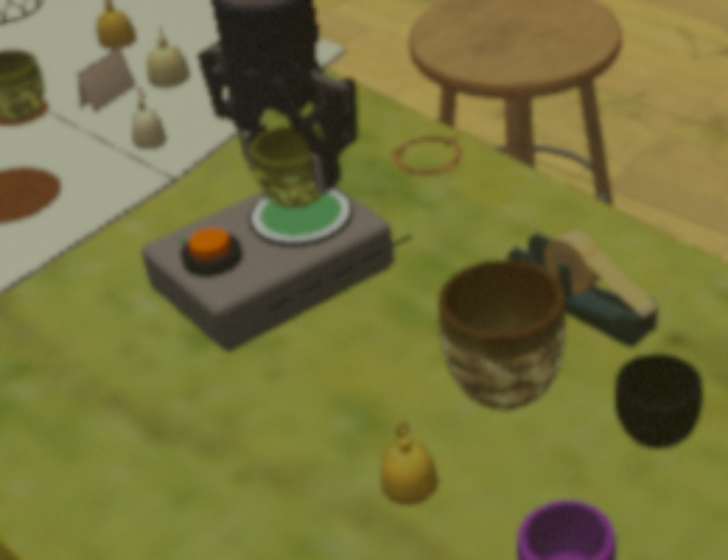

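The cup is over the glass at crop (300,210), upright. The foot is about 16 mm above the glass, the button is up, and brown cup, dispenser and bell look undisturbed. One last 1 mm trim and a settle.

Request:
apply_moves(
  series=[
    [0, 0, 1, 0, 0, 0, 0.4],
    [0, 0, 0, 0, 0, 0, 0.4],
    [0, 0, 0, 0, 0, 0, 0.4],
    [0, 0, 0, 0, 0, 0, 0.4],
    [0, 0, 0, 0, 0, 0, 0.4],
    [0, 0, 0, 0, 0, 0, 0.4],
    [0, 0, 0, 0, 0, 0, 0.4],
    [0, 0, 0, 0, 0, 0, 0.4],
  ],
)

```text
time_s: 13.12
position: [0.5827, 0.3512, 0.0788]
tool_rot: [[-0.993, -0.118, 0.0], [-0.118, 0.993, 0.0], [-0.0, 0.0, -1.0]]
ft_force: [0.1, 0.6, -0.6]
grip_width: 0.0619
gripper_force: 33.0
```

```bash
python3 - <<'E'
from h import *
plan([.5825,.351,.079]); print(env.close_job())
E
```

```text
t 13.12 pos [0.5827 0.3512 0.0788] shift mm [ 0.3 -0.2 -0.2] tilt z [ 1.e-04  0.e+00 -1.e+00] F [ 0.1  0.6 -0.6] grip 0.061918504612607776 33.031723402439184
the job is handed in; nothing more can be done
None
```

I pressed the start button to its stop and released it, then carried the green cup over the row, and the arm now holds it upright and still about 15 mm above the middle of the glass; the job is handed in at 13.1 s (no verdict returned).

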